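# Hold the key cutter's sprung guard at the pointer

### The job

Lift the key-cutting machine's sprung chip guard by its green tab, raise it steadily until it stands at the same angle as the orange pointer beside it, and finish holding it there: the program ends while the gripper still holds the tab against the spring. Handle the plastic guard gently (a grip of at most about 40 N), never let it snap back, and leave the pointer and the loose things on the bench where they are.

Things in the scene. Friction and masses are not known exactly. Their poses are not given: they have to be found in the camera images.
- machine: Blue key-cutting machine bolted to the bench, base 270 x 270 mm, 58 mm high, side cheeks up to 143 mm. Origin: centre of the base's underside, on the bench. Its +x axis points from its front (where the tab is) to its back, +y to its left side (where the pointer is), z up. It never moves during the job.
- cover_hinge (a point): Fixed point on the guard's hinge axis, in the machine's middle plane: 90 mm behind the machine's origin (machine +x) and 155 mm above the bench. The hinge axis runs along the machine's y.
- cover (a joint): Chip guard: black frame 190 x 220 x 12 mm with a clear pane, hinged along its back edge. Value in rad: 0 shut (level), grows as its front edge rises, stop at 1.25. A spring and its weight (0.35 kg) pull it shut: about 3 N upwards at the tab to start it, up to 5 N at the highest mark. Let go, it snaps shut.
- cover_tab (a point): Point in the green tab of the guard, moving with it. The tab is a bar 16 mm wide (machine y) and 18 mm thick, standing out 55 mm from the middle of the guard's front edge, in line with the guard. This point is 225 mm from the hinge axis, 20 mm from the free end, mid width and thickness; guard shut, 155 mm above the bench, only bench below it. x axis: from tab to hinge; y: along the hinge.
- pointer (a joint): Orange pointer, a flat bar 185 x 22 x 8 mm on a black hub, turning on the guard's hinge axis outside the machine's left cheek, by a white quadrant with black ticks every 0.1 rad. Value in rad, measured like the guard's: 0 level, grows as its free end rises; set between 0.35 and 0.75, stiff there. At equal values guard and pointer are parallel.
- pointer_tip (a point): Free end of the orange pointer, 190 mm from the hinge axis and 155 mm to the left (machine +y) of the machine's middle plane. The point's x axis lies along the pointer towards the hinge.
- screwdriver: Loose screwdriver on the bench, to the right of the machine; bystander. Origin: middle of its underside.
- brush: Loose brush on the bench, to the left of the machine; bystander. Origin: middle of its underside.
- padlock: Loose brass padlock 45 x 50 x 22 mm lying to the right of the machine; bystander. Origin: under its body.
- clampblock: Loose orange clamp block 40 x 40 x 72 mm; bystander. Origin: centre of its underside.
- spool: Loose yellow spool, 56 mm across, 35 mm high; bystander. Origin: centre of its underside.
- mug: Loose blue mug, 80 mm across, 90 mm high; bystander. Origin: centre of its underside.
- oilcan: Loose amber jar, 50 mm across, 110 mm high; bystander. Origin: centre of its underside.

How it is judged:
On the way:
1. the guard is lifted off its seat by the tab (value of joint cover above 0.12 rad and contact force between the fingers and green_tab above 2 N), for 0.1 s.
At the end, for the whole second after the job is handed in: The fingers hold the tab (contact over 2 N), the guard at rest (under 0.1 rad/s), within 0.08 rad of the pointer's angle; the pointer has not moved over 10 mm at its tip, no bystander touches the guard or has moved over 30 mm (angle between the x axis of cover_tab and the x axis of pointer_tip, either way round below 0.08 rad and velocity of joint cover between -0.1 and 0.1 rad/s and contact force between the fingers and green_tab above 2 N and distance of pointer_tip from where it was at the start of the episode below 0.01 m and contact force between each of screwdriver, brush, padlock, clampblock, spool, mug, oilcan and cover below 0.2 N and distance of each of screwdriver, brush, padlock, clampblock, spool, mug, oilcan from where it was at the start of the episode below 0.03 m); the arm keeps its last pose, push and grip.
It fails at once if the guard is squeezed or pushed too hard (over 110 N in all, both fingers added: a steady grip of about 50 N) (contact force between the fingers and cover above 110 N).
It fails at once if the guard snaps back (closing faster than 1.5 rad/s) (velocity of joint cover below -1.5 rad/s).
It fails at once if the guard is jerked open (faster than 2.5 rad/s) (velocity of joint cover above 2.5 rad/s).
It fails at once if the pointer is pushed out of place (distance of pointer_tip from where it was at the start of the episode above 0.01 m).
It fails at once if a bystander is moved by more than 30 mm (distance of any of screwdriver, brush, padlock, clampblock, spool, mug, oilcan from where it was at the start of the episode above 0.03 m).
It also fails if it takes over 38 s, if anything falls off the work surface, if the arm or the gripper's body presses on something with over 40 N, if the wrist force passes 120 N, or if a joint passes its speed limit or range.

### The arm

A 7-joint arm with a two-finger parallel gripper is mounted at the origin on the work surface. World frame = base frame: x ahead of the robot, y to its left, z up, the work surface at z = 0. Lengths are in m, angles in rad, forces in N, time in s.
With the tool pointing down it reaches from about 0.4 to 0.85 m from the base axis. Payload 4.5 kg.
Tool frame: the origin (TCP) lies on the centre line of the jaws, within the pads' length; the fingertips stand r.tcp_to_tips ahead of it and the grasp point (between the pads) lies 11 mm behind it (r.tcp_to_tips is the distance from the TCP to the fingertips, in m); y points along the fingers, x is the direction in which the jaws open and shut, and the axes are right-handed (so a half turn about y gives the same grasp; the last joint's range is limited). The gripper opens to 88 mm and grips with 3 to 60 N. Pads are 18 mm wide; open, the fingers measure 123 mm over their backs; the gripper's body (75 mm by 187 mm) begins 45 mm behind the grasp point.
Start: joints at [1.355, 0.689, -0.195, 1.565, 0.157, 0.902, -0.215], TCP at [0.155, -0.606, 0.247] pointing down, gripper open.
Joint ranges: [-3.01, 3.01], [-0.46, 2.08], [-1.47, 1.51], [0.13, 2.56], [-1, 4.14], [0.04, 2.09], [-2.66, 2.66]. Speed limits (rad/s): [2.57, 2.57, 3.14, 3.14, 3.14, 3.14, 3.14].

### API

Orientations are given as a unit quaternion [x, y, z, w].
In Python, from plant import r gives the robot as it stands. The module is installed in compiled form; this text tells all that it offers.
- The arm moves only by the shell command python3 -m inch 'ROWS' [OPENING] [FORCE]. ROWS is text: rows parted by semicolons, each of 4 numbers parted by spaces: the shift along the tool's x, y, z in mm, then the turn about the tool's y in degrees. In form: x y z spin; .... A call has 1 to 10 rows; each row is the pose to reach, as a shift and turn from the pose commanded when the call began, along the tool's axes at that moment; what a row does not reach only later rows make up. A row lasts 1/10 s, in which the tool goes at most 50 mm and 8.59 degrees, less where a joint would pass 70% of its speed; a pose out of reach is approached as far as the arm can. A call with a gripper value outside its range is refused whole. OPENING is the gripper command: -1 is shut, 1 is fully open, values between are in proportion, set as the call begins (- or left out, the last holds). The fingers move at their own pace and stop on an object; FORCE is the grip in N (left out, the last holds). Time passes only in rows, so rows that repeat a pose let the fingers close. It gives the time, the measured TCP pose, the force and the opening at its end, in the units of the state.
- r.get_state(): the state, without advancing time (a new reading comes with each control period).
- r.snapshot(name): name is "scene" or "top"; returns a dict with "frame" (480x640x3 uint8, red, green, blue), "intrinsics" (3x3 intrinsics, pixels), "R" (3x3) and "t" (3): a world point X has camera coordinates R X + t. Camera axes: x right, y down, z forward; pixel columns grow to the right and rows downward; lengths in m; the calibration is good to about 2 mm. A picture is of the moment at which its call begins. There is no depth.
- r.finish_job(): hands the job in, once; it reports no verdict.
Trained networks look in the newest picture that a camera, given by its name, has taken for a name from the list of things; names that differ only in an ending like _2 or _b are one class to them, and where a whole thing is asked for, a point or a joint stands for the part that bears it (a point fixed in the world has none). Each returns a list of dicts, best first, with "p" (0 to 1); they miss things now and then, are a little off and sometimes report something else, mostly with a low value. They report only what shows in the picture. A call takes as long as a camera call.
- r.trace(camera, name): "region" (480x640 bool, what is visible of it) and "centre" ([row, column] in pixels, amid what is visible of it).
- r.tip_of(camera, name): "centre" ([row, column] in pixels: a listed point, or the origin of a listed thing).
The state is a dict: "clock": time; "q": joint angles; "qd": joint speeds; "joint_torque": joint torques, N m; "tool_pos": TCP position; "eef_rot": TCP orientation; "contact_force": force on the tool from outside, world axes, zero at the start; "moment": the same for the moment, N m; "opening": opening from 0.0 (shut) to 1.0 (fully open).
Only numpy, scipy, OpenCV 4.12 (cv2) and the standard library are available. Lean on these libraries where they do the work, as an engineer would, in place of code of your own. Each camera call takes 0.05 s, during which the arm holds its last target.

## Working session

There is one attempt and no reset: what is moved stays moved. The work goes in short steps, Python scripts to look and compute and a shell command to move; the robot and the scene stay as the last step left them, time stands still between calls to the robot, and variables do not carry over. Pictures are saved under pics/ and viewed, and the job is handed in when it is done.

```bash
mkdir -p pics; python3 - <<'E'
from plant import r
import cv2,numpy as np
s=r.get_state();print(s['clock'],s['tool_pos'],s['eef_rot'],s['opening'],r.tcp_to_tips)
for c in("scene","top"):
    d=r.snapshot(c);cv2.imwrite(f"pics/{c}0.png",d['frame'][:,:,::-1])
    np.savez(f"{c}.npz",K=d['intrinsics'],R=d['R'],t=d['t'])
    print(c,d['intrinsics'].tolist(),(-d['R'].T@d['t']).tolist(),d['R'].tolist())
    for n in("cover_tab","pointer_tip","machine","cover_hinge"):
        print(n,[(np.round(x['centre'],1).tolist(),round(x['p'],2)) for x in r.tip_of(c,n)][:3])
    for n in("cover_tab","pointer"):
        print('tr',n,[(np.round(x['centre'],1).tolist(),round(x['p'],2),int(x['region'].sum())) for x in r.trace(c,n)][:3])
E
```

```text
0.0 [ 0.15431998 -0.60502648  0.24591858] [-0.5580586   0.4343267  -0.43325624  0.55876645] 1.001752974292085 0.008
scene [[572.435311476599, 0.0, 321.9309999820786], [0.0, 572.435311476599, 234.4124390357619], [0.0, 0.0, 1.0]] [1.5261108938525378, 0.7796424626643422, 1.4343911115373156] [[-0.5984926823538468, 0.8010543685654522, -0.010881533490391523], [0.5841764489257679, 0.42708110221372003, -0.6901736076179629], [-0.5482192861340952, -0.41942058930638965, -0.7235620108715657]]
cover_tab [([230.5, 346.2], 0.6)]
pointer_tip [([238.7, 393.8], 0.81)]
machine [([305.8, 464.3], 0.31)]
cover_hinge [([280.7, 315.5], 0.6)]
tr cover_tab [([258.8, 330.6], 0.78, 3638)]
tr pointer [([278.2, 330.2], 0.67, 8548), ([273.6, 379.2], 0.56, 510)]
top [[511.3074808432378, 0.0, 319.92227580948435], [0.0, 511.3074808432378, 234.15038330739756], [0.0, 0.0, 1.0]] [0.3806773355116911, -0.0013068333728226428, 1.3796449421332586] [[0.010896673633149235, -0.999940543678381, -0.00041426068616863516], [-0.9937524370979468, -0.010783219075678994, -0.11108472418950038], [0.11107365243667863, 0.0016221265515953352, -0.9938108534524195]]
cover_tab [([243.8, 284.1], 0.78)]
pointer_tip [([232.6, 210.5], 0.7)]
machine []
cover_hinge [([159.9, 266.6], 0.97)]
tr cover_tab [([194.2, 273.0], 0.67, 6992)]
tr pointer [([203.8, 207.6], 0.75, 588)]
```

View pics/scene0.png

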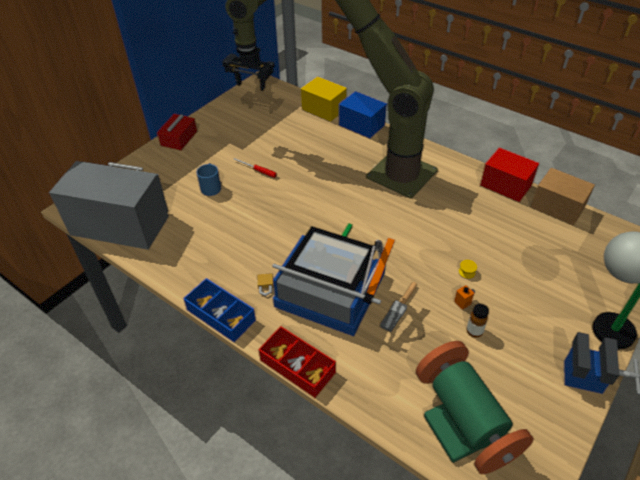

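View pics/top0.png

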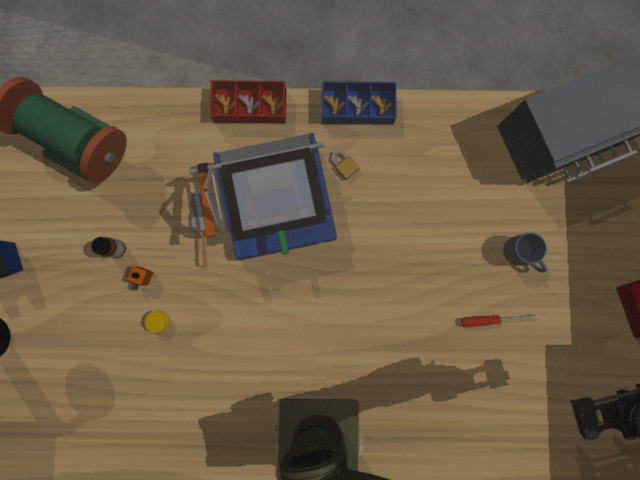

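```bash
cat > h.py <<'E'
import numpy as np,cv2
from scipy.spatial.transform import Rotation as Ro
C={c:np.load(f"{c}.npz") for c in("scene","top")}
def P(c): d=C[c];return d['K']@np.c_[d['R'],d['t']]
def tri(ps,pt):
    X=cv2.triangulatePoints(P('scene'),P('top'),np.array(ps[::-1],float),np.array(pt[::-1],float))[:,0];return X[:3]/X[3]
def atz(c,p,z):
    d=C[c];o=-d['R'].T@d['t'];v=d['R'].T@np.linalg.inv(d['K'])@[p[1],p[0],1];return o+v*(z-o[2])/v[2]
def proj(c,X):
    x=P(c)@np.r_[X,1];return (x[1::-1]/x[2])
E
python3 - <<'E'
from h import *
from plant import r
tab=tri([230.5,346.2],[243.8,284.1]);tip=tri([238.7,393.8],[232.6,210.5]);hin=tri([280.7,315.5],[159.9,266.6])
print('tab',tab,atz('top',[243.8,284.1],.155),atz('scene',[230.5,346.2],.155))
print('tip',tip);print('hinge',hin,atz('top',[159.9,266.6],.155),atz('scene',[280.7,315.5],.155))
d=(hin-tab)[:2];print('dist',np.linalg.norm(d),'yaw',np.arctan2(d[1],d[0]))
print(Ro.from_quat(r.get_state()['eef_rot']).as_matrix().round(3))
for c in C:
    im=cv2.imread(f'pics/{c}0.png');b=(slice(190,330),slice(240,440)) if c=='scene' else (slice(120,270),slice(160,360))
    cv2.imwrite(f'pics/{c}0z.png',cv2.resize(im[b],None,fx=4,fy=4,interpolation=cv2.INTER_CUBIC))
E
```

```text
tab [0.49415075 0.08640243 0.14961474] [0.49326462 0.08658645 0.155     ] [0.49879038 0.08885543 0.155     ]
tip [0.50669017 0.25406174 0.22797165]
hinge [0.7051291  0.13049257 0.14337805] [0.6991618  0.13331387 0.155     ] [0.71462307 0.13294939 0.155     ]
dist 0.21553608925046988 yaw 0.20601458042172122
[[ 0.247  0.     0.969]
 [-0.969 -0.     0.247]
 [ 0.    -1.    -0.   ]]
```

View pics/scene0z.png

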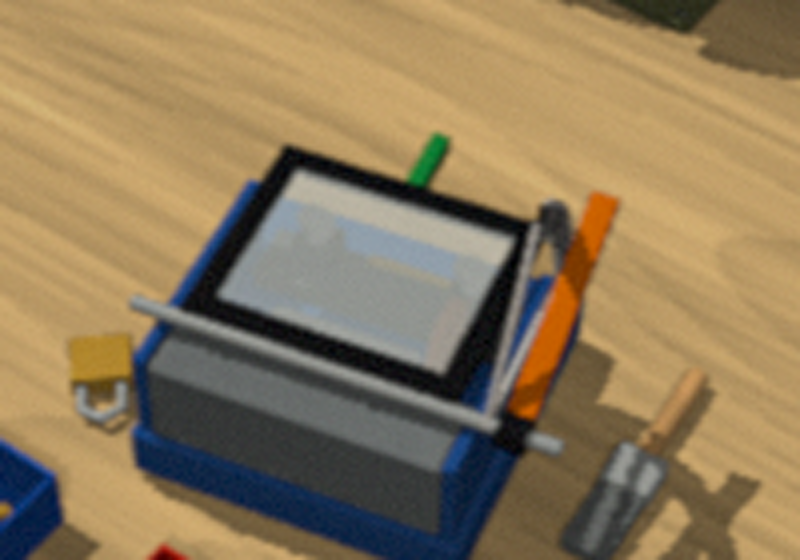

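View pics/top0z.png

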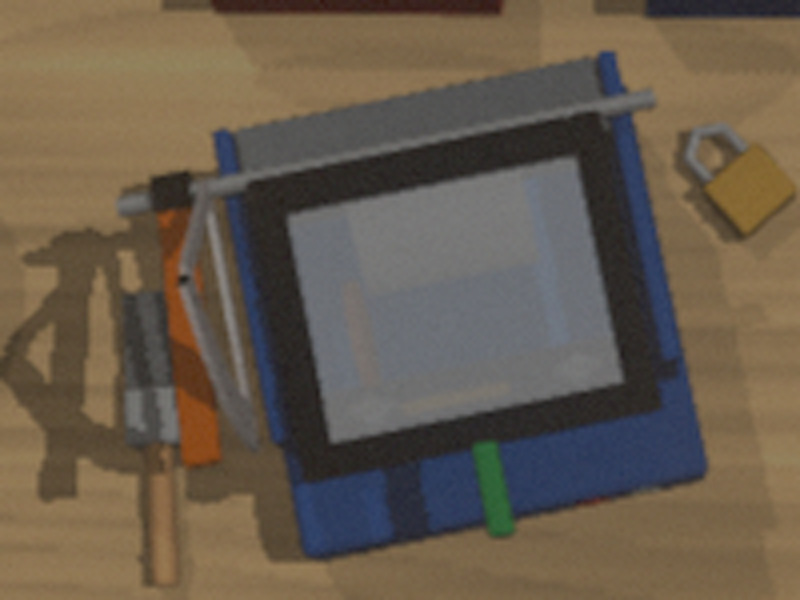

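```bash
cat > fit.py <<'E'
from h import *
from scipy.optimize import least_squares
T=lambda u,v:np.array([120+v/4-.375,160+u/4-.375]); S=lambda u,v:np.array([190+v/4-.375,240+u/4-.375])
def W(p,rad,y,h,ang):  # world point, in hinge frame
    lx=-rad*np.cos(ang)+h*np.sin(ang)+.09; lz=.155+rad*np.sin(ang)+h*np.cos(ang)
    c,s=np.cos(p[2]),np.sin(p[2]);return np.array([p[0]+c*lx-s*y,p[1]+s*lx+c*y,lz])
obs=[('top',T(502,533),'g',.245,0,.009),('top',T(486,443),'g',.190,0,.009),
('scene',S(440,136),'g',.245,0,.009),('scene',S(420,186),'g',.190,0,.009),
('top',T(183,465),'p',.19,.166,0),('top',T(219,459),'p',.19,.144,0),
('scene',S(590,193),'p',.19,.144,.004),('scene',S(618,203),'p',.19,.166,.004)]
rod=[('top',T(120,207)),('top',T(650,99)),('scene',S(135,302)),('scene',S(555,446))]
def res(p,full=False):
    e=[proj(c,W(p,ra,y,h,0 if k=='g' else p[3]))-o for c,o,k,ra,y,h in obs]
    for i,(c,o) in enumerate(rod):
        e.append(proj(c,W(p,0,p[4+i%2] if 0 else (p[4] if i in(0,3) else p[5]),0,0))-o)
    return np.array(e) if full else np.concatenate(e)
if __name__=="__main__":
    f=least_squares(res,[.61,.12,.2,.5,.17,-.15],loss='soft_l1')
    print(f.x.round(4));print(res(f.x,True).round(1).tolist())
    np.save('fit.npy',f.x);print('tabpt',W(f.x,.225,0,0,0),'tip',W(f.x,.19,.155,0,f.x[3]))
E
python3 fit.py
```

```text
[ 0.6229  0.117   0.212   0.3649  0.1884 -0.1414]
[[-0.2, -0.5], [-0.2, -0.9], [-0.8, 0.5], [-1.7, -1.4], [0.3, 0.2], [-0.1, 0.7], [-0.5, 0.3], [-0.8, 0.5], [-1.1, 0.3], [-0.4, 0.0], [-0.1, 0.2], [0.8, 0.3]]
tabpt [0.49088535 0.08855725 0.155     ] tip [0.50472362 0.25008349 0.22280409]
```

```bash
python3 -m inch '-15 -5 13 0; -45 -10 38 0; -80 -15 67 0; -118 -20 99 0; -156 -20 131 0; -194 -20 163 0; -232 -20 195 0; -265 -20 222 0; -290 -20 243 1; -300 -20 251 2' 0.1 35
python3 -m inch '-15 0 13 0; -45 0 38 0; -80 0 67 0; -118 0 99 0; -156 0 131 0; -194 0 163 0; -232 0 195 0; -260 0 219 0; -282 0 236 0; -289 0 241 0'
```

```text
clock: 1.7
tool_pos: [0.3252, -0.2497, 0.2671]
eef_rot: [-0.551, 0.442, -0.442, 0.552]
contact_force: [1.0, -1.0, 0.4]
opening: 0.548
clock: 2.7
tool_pos: [0.4986, 0.0846, 0.2668]
eef_rot: [-0.551, 0.442, -0.442, 0.553]
contact_force: [-0.7, 0.2, 0.5]
opening: 0.551
```

```bash
cat > look.py <<'E'
import sys
from h import *
from plant import r
n=sys.argv[1];p=np.load('fit.npy')
for c in C:
    d=r.snapshot(c);im=np.ascontiguousarray(d['frame'][:,:,::-1]);np.save(f'{c}_{n}.npy',im)
    b=(slice(150,300),slice(240,440)) if c=='scene' else (slice(120,270),slice(160,360))
    cv2.imwrite(f'pics/{c}{n}.png',cv2.resize(im[b],None,fx=4,fy=4,interpolation=cv2.INTER_CUBIC))
s=r.get_state();Rm=Ro.from_quat(s['eef_rot']).as_matrix();print(s['clock'],s['tool_pos'],s['opening'],s['contact_force'],'\n',Rm.round(3))
m=np.array([np.cos(p[2]),np.sin(p[2])]);from fit import W
g=W(p,.230,0,0,0);g[2]=.154
print('to grasp in tool axes mm',(Rm.T@(g-s['tool_pos'])*1000).round(1),'spin',np.degrees(np.arctan2(Rm[1,0],Rm[0,0])-np.arctan2(-m[0],m[1])))
E
python3 look.py 1
```

```text
2.8 [0.49741619 0.08167705 0.26661345] 0.553125601623093 [-0.13687705 -0.67917104  0.38959611] 
 [[ 0.215 -0.     0.977]
 [-0.977  0.     0.215]
 [-0.    -1.    -0.   ]]
to grasp in tool axes mm [ -8.1 112.6  -9.9] spin 0.28353306359366
```

View pics/top1.png

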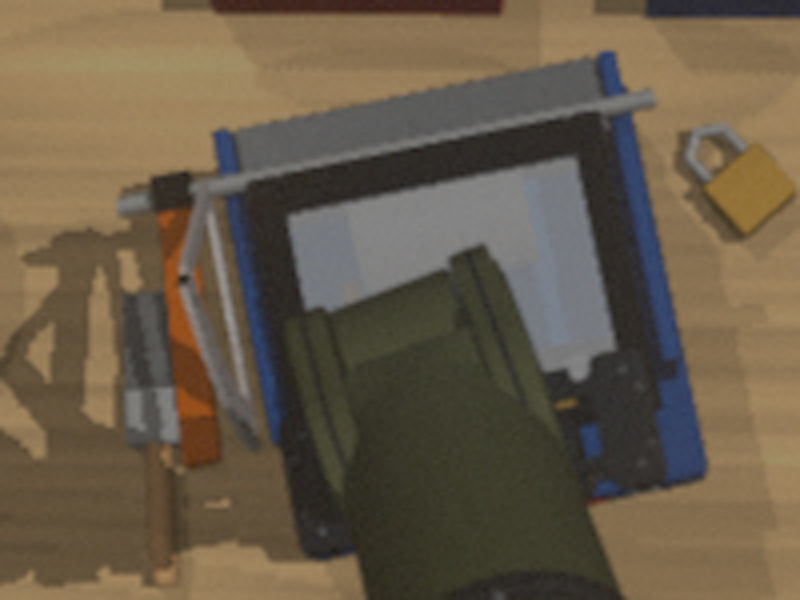

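View pics/scene1.png

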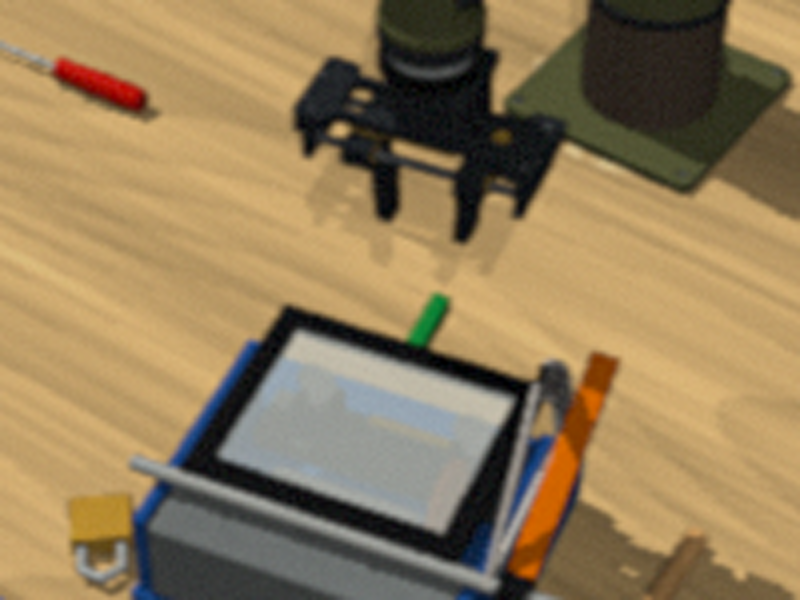

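```bash
python3 -m inch '-3 5 -3 0; -6 18 -7 0; -8 34 -10 0; -8 50 -10 0; -8 64 -10 0; -8 74 -10 0; -8 80 -10 0; -8 82 -10 0; -8 82 -10 0; -8 82 -10 0' && python3 look.py 2
```

```text
clock: 3.8
tool_pos: [0.4862, 0.0865, 0.1851]
eef_rot: [-0.55, 0.443, -0.444, 0.551]
contact_force: [-0.7, 0.4, 0.3]
opening: 0.552
3.9 [0.48621132 0.08664549 0.18514256] 0.5511496794054318 [ 0.39732853 -0.01122826 -0.0824492 ] 
 [[ 0.213  0.001  0.977]
 [-0.977  0.     0.213]
 [ 0.    -1.     0.001]]
to grasp in tool axes mm [-0.9 31.1 -0.1] spin 0.17050508521082722
```

View pics/scene2.png

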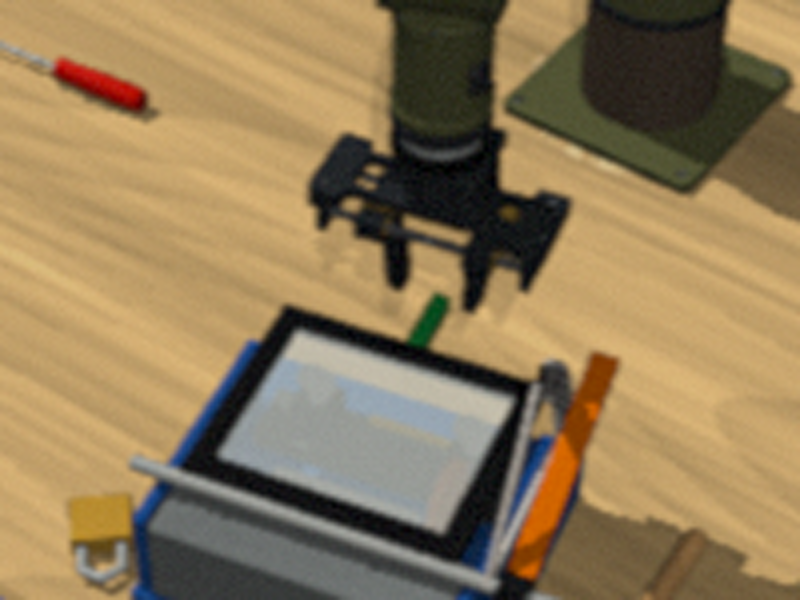

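```bash
python3 -m inch '-1 5 0 0; -1 12 0 0; -1 20 0 0; -1 27 0 0; -1 31 0 0; -1 31 0 0; -1 31 0 0' && python3 look.py 3
```

```text
clock: 4.6
tool_pos: [0.4857, 0.0875, 0.1536]
eef_rot: [0.551, -0.444, 0.443, -0.551]
contact_force: [0.6, 0.5, -0.3]
opening: 0.546
4.7 [0.48590996 0.08756398 0.1538943 ] 0.5519694754623976 [ 0.21326031 -0.05694379  0.83061036] 
 [[ 0.213  0.001  0.977]
 [-0.977  0.     0.213]
 [ 0.    -1.     0.001]]
to grasp in tool axes mm [ 0.1 -0.1  0.1] spin 0.16022452028907624
```

View pics/scene3.png

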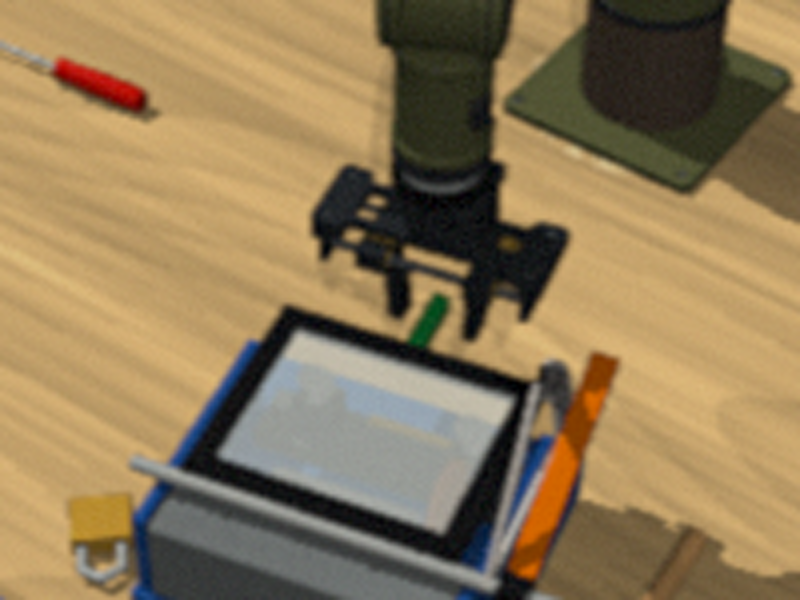

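```bash
python3 -m inch '0 0 0 0; 0 0 0 0; 0 0 0 0; 0 0 0 0; 0 0 0 0; 0 0 0 0; 0 0 0 0; 0 0 0 0' -1 20 && python3 -m inch '0 0 0 0; 0 0 0 0; 0 0 0 0' -1 30; python3 look.py 4
```

```text
clock: 5.5
tool_pos: [0.4861, 0.0862, 0.1538]
eef_rot: [0.551, -0.443, 0.444, -0.55]
contact_force: [1.0, -5.5, -0.0]
opening: 0.176
clock: 5.8
tool_pos: [0.486, 0.0862, 0.1538]
eef_rot: [0.551, -0.443, 0.444, -0.55]
contact_force: [1.4, -5.4, 0.3]
opening: 0.182
5.9 [0.48600895 0.08620513 0.15371877] 0.17843171609204247 [ 0.35144057 -4.56878928  0.96144447] 
 [[ 0.212  0.     0.977]
 [-0.977 -0.002  0.212]
 [ 0.002 -1.    -0.   ]]
to grasp in tool axes mm [-1.3 -0.3  0.3] spin 0.09987711797811223
```

View pics/scene4.png

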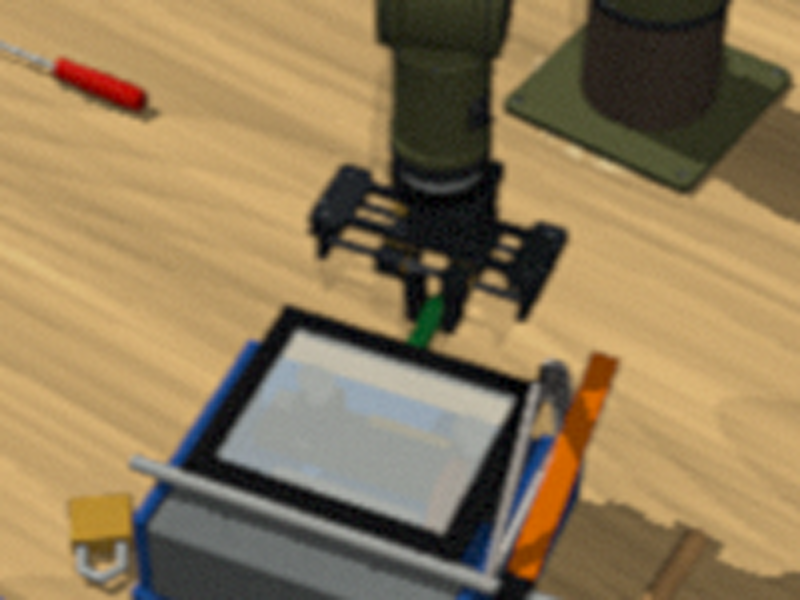

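```bash
python3 -m inch '1 -3 0 0; 1 -7 0 0; 1 -14 0.5 0; 1 -21 1 0; 1 -27.5 2 0; 1 -34.5 2.5 0; 1 -41 3.5 0; 1 -48 5 0; 1 -52 6 0; 1 -54.5 6.5 0' && python3 look.py 5
```

```text
clock: 6.9
tool_pos: [0.4925, 0.0876, 0.2088]
eef_rot: [-0.551, 0.443, -0.444, 0.551]
contact_force: [3.1, -4.1, -5.1]
opening: 0.183
7.0 [0.4924929  0.08766203 0.20880348] 0.17834098642125967 [ 3.31523923 -4.15413048 -5.09089632] 
 [[ 0.213  0.001  0.977]
 [-0.977 -0.     0.213]
 [ 0.001 -1.     0.001]]
to grasp in tool axes mm [-1.3 54.8 -6.4] spin 0.17037385790069706
```

View pics/scene5.png

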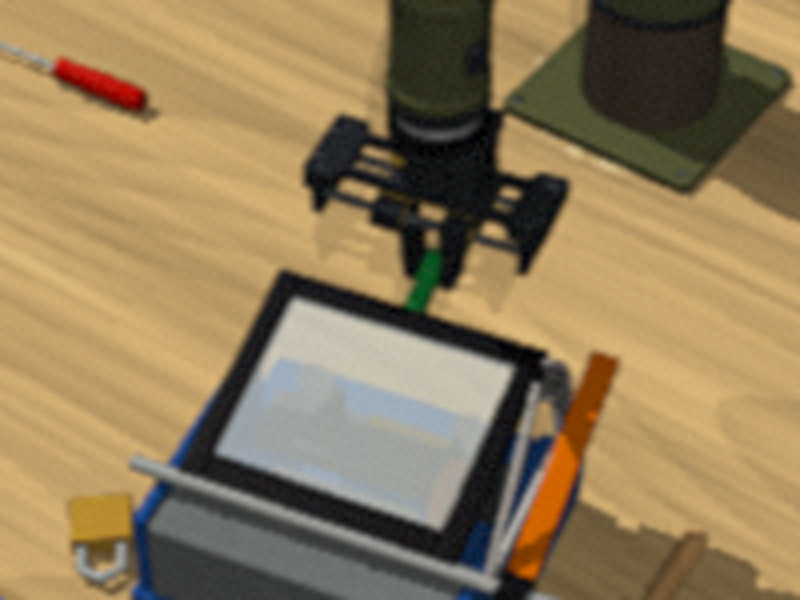

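```bash
python3 - <<'E'
from fit import *
p=np.load('fit.npy')
S2=lambda u,v:np.array([150+v/4-.375,240+u/4-.375])
from scipy.optimize import minimize_scalar
def ang(o,rad,y,h,c='scene'):
    f=least_squares(lambda a:proj(c,W(p,rad,y,h,a[0]))-o,[.3]);return f.x[0],f.fun.round(1)
print('guard L',ang(S2(285,270),.19,-.11,.006),'R',ang(S2(545,352),.19,.11,.006))
print('tabend',ang(S2(436,252),.245,0,.009), 'tabbase',ang(S2(413,308),.19,0,.009))
print('ptr',ang(S2(590,352),.19,.144,.004),ang(S2(618,362),.19,.166,.004))
print('ptr top',ang(T(183,465),.19,.166,0,'top'),ang(T(219,459),.19,.144,0,'top'))
print('shut L',ang(S(285,148),.19,-.11,.006),'R',ang(S(530,222),.19,.11,.006))
# tip corners triangulated
for s,t in ((S(590,193),T(219,459)),(S(618,203),T(183,465))):
    X=tri(s,t);print(X,np.arcsin((X[2]-.155)/.19))
f=least_squares(res,p);J=f.jac;print('sd per px',np.sqrt(np.diag(np.linalg.inv(J.T@J))).round(4),f.x)
for c,z in(('scene',150),('top',120)):
    im=np.load(f'{c}_5.npy');c0=300 if c=='scene' else 160
    b=im[200:290,360:420] if c=='scene' else im[160:245,190:230]
    cv2.imwrite(f'pics/ptr_{c}.png',cv2.resize(b,None,fx=7,fy=7,interpolation=cv2.INTER_CUBIC))
E
```

```text
guard L (np.float64(0.19454805907941053), array([ 0.2, -1. ])) R (np.float64(0.22624840305831947), array([-0.1,  1. ]))
tabend (np.float64(0.21207893442567965), array([-0.1,  1. ])) tabbase (np.float64(0.21125769236366995), array([ 0. , -0.3]))
ptr (np.float64(0.3557369916027912), array([-0. ,  0.3])) (np.float64(0.34681429045904055), array([-0.1,  0.5]))
ptr top (np.float64(0.3734857285996307), array([ 0., -0.])) (np.float64(0.3709772308033508), array([-0.3,  0.5]))
shut L (np.float64(-0.045278771027331924), array([-0.,  0.])) R (np.float64(0.01032493899146903), array([0.3, 4.7]))
[0.50750117 0.2396256  0.22358574] 0.3693159155618098
[0.50362806 0.26058338 0.22283301] 0.36507123736698793
sd per px [0.0009 0.0012 0.0071 0.0151 0.0025 0.0025] [ 0.622884    0.11725854  0.21315502  0.36478721  0.18802366 -0.14179957]
```

View pics/ptr_scene.png

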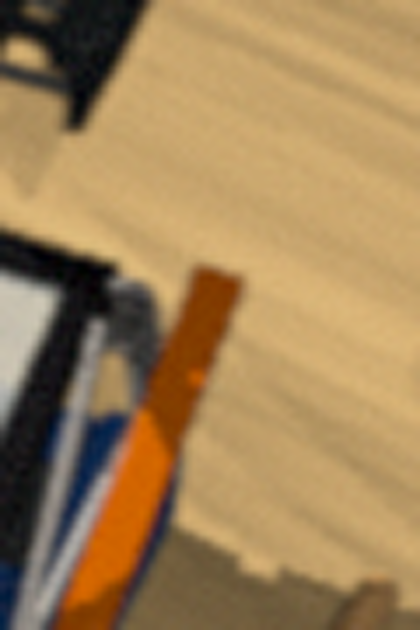

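View pics/ptr_top.png

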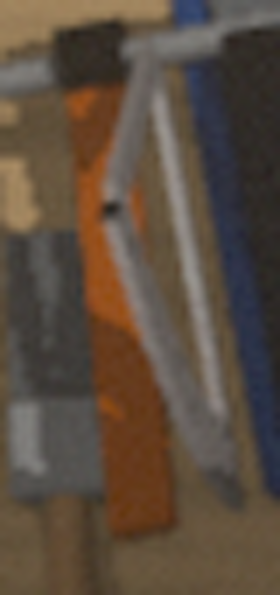

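```bash
python3 -m inch '0 -2 0.5 0; 0 -6 1.5 0; 0 -11 3 0; 0 -16 4.5 0; 0 -21 6 0; 0 -25 7.5 0; 0 -28 8.5 0; 0 -29.5 9 0; 0 -29.5 9 0; 0 -29.5 9 0' && python3 look.py 6
```

```text
clock: 8.0
tool_pos: [0.5013, 0.0896, 0.2379]
eef_rot: [-0.551, 0.443, -0.444, 0.551]
contact_force: [3.4, -4.2, -6.5]
opening: 0.184
8.1 [0.50132571 0.08960219 0.23792109] 0.18235862943148723 [ 4.28132926 -3.61055168 -6.36131628] 
 [[ 0.213  0.001  0.977]
 [-0.977 -0.     0.213]
 [ 0.    -1.     0.001]]
to grasp in tool axes mm [ -1.3  83.9 -15.5] spin 0.17883836995995747
```

View pics/scene6.png

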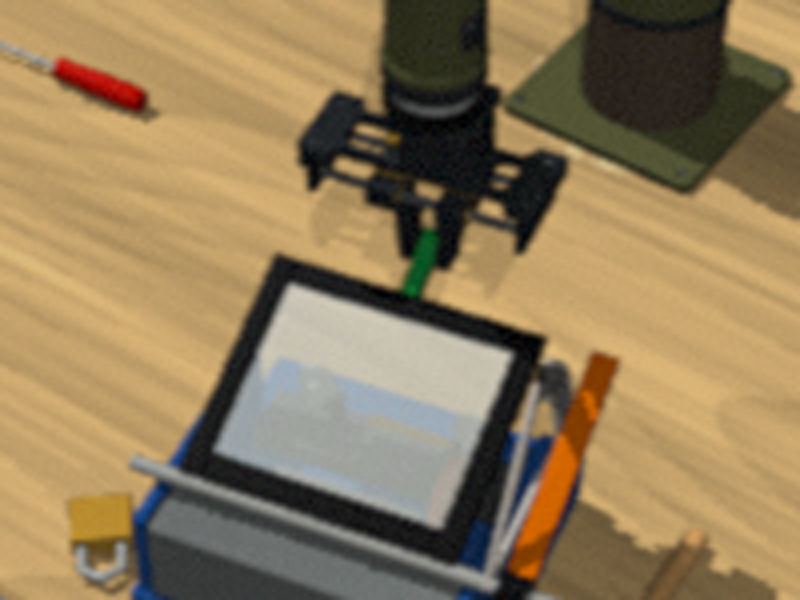

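View pics/top6.png

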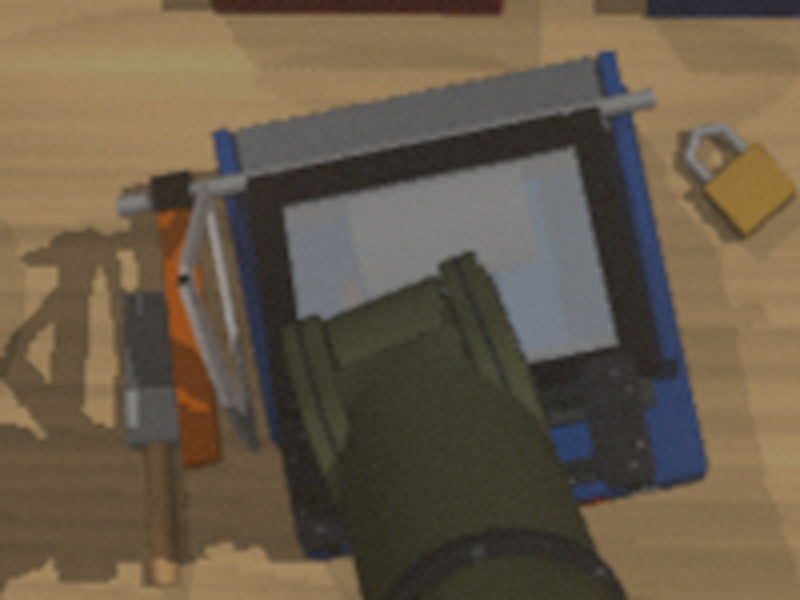

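```bash
python3 - <<'E'
from fit import *
from plant import r
p=np.load('fit.npy')
S2=lambda u,v:np.array([150+v/4-.375,240+u/4-.375])
def ang(o,rad,y,h,c='scene'):
    f=least_squares(lambda a:proj(c,W(p,rad,y,h,a[0]))-o,[.3]);return round(f.x[0],3),f.fun.round(1)
print('guard L',ang(S2(278,256),.19,-.11,.006),'R',ang(S2(546,339),.19,.11,.006),'tabend',ang(S2(430,232),.245,0,.009),'base',ang(S2(408,293),.19,0,.009))
print('ptr',ang(S2(590,352),.19,.144,.004),ang(S2(618,362),.19,.166,.004))
for n in("cover_tab","pointer_tip"):
    for c in C: print(c,n,[(x['centre'],x['p']) for x in r.tip_of(c,n)][:1])
a,b=np.load('scene_1.npy').astype(int),np.load('scene_6.npy').astype(int)
print('pointer region diff',np.abs(a-b)[235:300,368:420].max(2).mean())
s=r.get_state();print(s['clock'],s['tool_pos'],s['contact_force'],s['opening'],'gripper-angle',np.arcsin((s['tool_pos'][2]-.1537)/.23))
E
```

```text
guard L (np.float64(0.309), array([ 0.1, -0.3])) R (np.float64(0.338), array([-0.1,  0.4])) tabend (np.float64(0.345), array([-0.4,  1.4])) base (np.float64(0.342), array([-0. ,  0.1]))
ptr (np.float64(0.356), array([-0. ,  0.3])) (np.float64(0.347), array([-0.1,  0.5]))
scene cover_tab [([212.1, 342.3], 0.68)]
top cover_tab []
scene pointer_tip [([237.9, 394.8], 0.92)]
top pointer_tip [([235.6, 211.5], 0.61)]
pointer region diff 9.5896449704142
8.3 [0.50131827 0.08958565 0.23789875] [ 5.05159094 -3.27195234 -6.27665181] 0.17680266192801977 gripper-angle 0.37479471344419035
```

```bash
python3 -m inch '0 -1 0.5 0; 0 -2 1 0; 0 -2 1 0; 0 -2 1 0; 0 -2 1 0; 0 -2 1 0' && python3 look.py 7
```

```text
clock: 8.9
tool_pos: [0.5021, 0.0898, 0.2398]
eef_rot: [0.551, -0.443, 0.444, -0.551]
contact_force: [4.7, -3.4, -6.4]
opening: 0.179
9.0 [0.50206935 0.08978537 0.23982356] 0.17833649878958815 [ 4.05606443 -3.8033107  -7.37433212] 
 [[ 0.213  0.     0.977]
 [-0.977 -0.     0.213]
 [ 0.001 -1.     0.   ]]
to grasp in tool axes mm [ -1.2  85.8 -16.2] spin 0.17985296762534297
```

View pics/scene7.png

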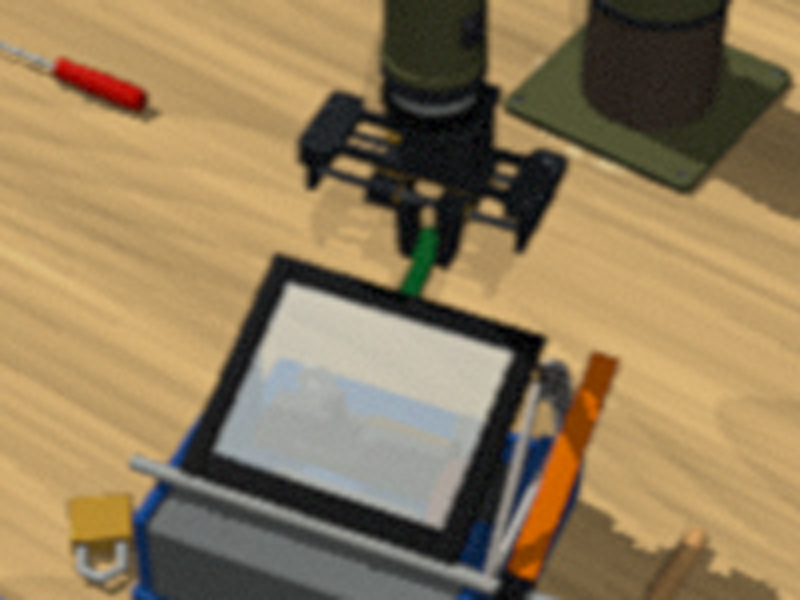

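The picture shows the tab still between the fingers at about (428,245). The guard's front edge runs from (278,256) to (545,339) and, extended, meets the pointer tip at about (604,357), so the two line up. I'm handing in.

```bash
python3 -c "
from plant import r
print(r.finish_job()); s=r.get_state(); print(s['clock'],s['tool_pos'],s['opening'])"
```

```text
the job is handed in; nothing more can be done
None
the job is handed in; nothing more can be done
```

I gripped the green tab from above at 30 N, raised the guard steadily along its arc, and handed the job in at about 9 s with the gripper still holding it. No verdict was reported.

**Guard angle:** the gripper's rise puts the guard at about 0.38 rad.

**Pointer angle:** my estimates disagree a little.
- The two-camera fit gave 0.365 rad.
- The networks' first triangulation gave 0.39 rad.
- The scene camera alone gave 0.35 rad for the pointer. It read the guard at 0.31–0.345 rad just before the last 2 mm raise, so the difference was about 0.015 rad, and I raised 2 mm to close it. I did not re-measure the angle after that.
- In the last picture the guard's front edge, extended, meets the pointer tip.

All these estimates are inside the 0.08 rad allowed.

**Grip:** the gripper opening stayed at about 16 mm, the tab's width. The wrist felt about 6–7 N downward.

**Pointer and loose things:** the pointer's tip corners stayed at the same pixels in every picture. I didn't measure the loose things. The padlock looked unmoved, and so did the parts of the brush and screwdriver that showed. The last views did not cover the clamp block, spool, mug and oilcan, but I commanded no move near them.

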